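# Turn a flatbread and load it into the warmer

### The arm

A 7-joint arm with a two-finger parallel gripper is mounted at the origin on a cart in front of the work surface, level with it; the furniture and walls round the work are solid. World frame = base frame: x ahead of the robot, y to its left, z up, the work surface at z = 0. Lengths are in m, angles in rad, forces in N, time in s.
With the tool pointing down it reaches from about 0.4 to 0.85 m from the base axis. Payload 10.4 kg.
Tool frame: the origin (TCP) lies at the very end of the fingers, on their centre line; the grasp point (between the pads) lies r.tcp_to_grasp behind it (r.tcp_to_grasp is the distance from the TCP to the grasp point, in m); z points along the fingers, y is the line along which they close (so a half turn about z gives the same grasp; the last joint's range is limited). The gripper opens to 87 mm and grips with 3 to 60 N. Pads are 19 mm wide; open, the fingers measure 117 mm over their backs; the gripper's body (75 mm by 190 mm) begins 51 mm behind the grasp point.
Start: joints at [-1.297, 0.332, -0.065, 1.46, 0.022, 1.35, -0.088], TCP at [0.183, 0.598, 0.223] pointing down, gripper open.
Joint ranges: [-2.6, 2.6], [-0.5, 2.12], [-1.47, 1.34], [0.16, 2.42], [-1.27, 4.41], [0.06, 2.06], [-2.6, 2.6]. Speed limits (rad/s): [2.22, 2.22, 2.79, 2.79, 3.14, 3.14, 3.14].

### API

Orientations are given as a unit quaternion [x, y, z, w].
In Python, from bench import monitor, cams, ticket, r gives the robot as it stands.
- The arm moves only by the shell command python3 -m crank 'ROWS' [OPENING] [FORCE]. ROWS is a JSON object whose one key "steps" holds a list of rows, each a list of 2 entries, a list of its own where there are three numbers: the shift along the world's x, y, z in units of 25 mm (1.0 is 25 mm), then the turn, a rotation vector about the world's x, y, z in units of 5 degrees (1.0 is 5 degrees). In form: {"steps": [[[x, y, z], [ax, ay, az]], ...]}. A call has 1 to 10 rows; each row shifts and turns the commanded pose from where the row before left it; what a row does not reach is not made up. A row lasts 1/12 s, in which the tool goes at most 41.7 mm and 7.16 degrees, less where a joint would pass 70% of its speed; a pose out of reach is approached as far as the arm can. A call is refused whole if a number of a shift passes 1 or a number of a turn 1, either way. A call with a gripper value outside its range is refused whole. OPENING is the finger opening in mm, from 0 to 87, set as the call begins (- or left out, the last holds). The fingers move at their own pace and stop on an object; FORCE is the grip in N (left out, the last holds). Time passes only in rows, so rows that do not move let the fingers close. It gives the time, the measured TCP pose, the force, the opening and the grip force at its end, in the units of the state.
- monitor.read_state(): the state, without advancing time (a new reading comes with each control period).
- cams.camera(name): name is "side" or "top" or "wrist"; returns a dict with "pixels" (400x640x3 uint8, blue, green, red), "z_map" (400x640 float32, m along the optical axis (not along the pixel's ray), 0 where there is no reading), "vfov" (degrees; the focal length in pixels is half the picture's height over the tangent of half this angle, whatever the lens; pixels are square), "cx", "cy" (the principal point, pixels), "T" (4x4, takes a point from camera to world coordinates). Camera axes: x right, y up, looking along -z (the intrinsics and any distortion apply to the point x, -y, -z); pixel columns grow to the right and rows downward; lengths in m; the calibration is good to about 2 mm. A picture is of the moment at which its call begins.
- ticket.close_job(): hands the job in; it is judged then, once.
The state is a dict: "time": time; "joint_positions": joint angles; "joint_vel": joint speeds; "joint_torque": joint torques, N m; "ee_pos": TCP position; "eef_rot": TCP orientation; "ft_force": force on the tool from outside, world axes, zero at the start; "torque": the same for the moment, N m; "width": finger opening in m; "grip_force": force on a finger pad.
Only numpy, scipy, OpenCV 4.12 (cv2) and the standard library are available. Lean on these libraries where they do the work, as an engineer would, in place of code of your own. Each camera call takes 0.05 s, during which the arm holds its last target. There are 200 camera calls.

### The job

Pick up the steel turner, turn the round flatbread on the wooden board over with it so that its seeded side, which is now underneath, faces up, and then push the bread with the turner through the low slot of the warmer until the whole bread is inside. Then lay the turner down flat on the bare worktop. Never touch the bread with the gripper or the arm, and leave the sauce dish, the pepper shaker and the soup bowl beyond the board where they stand.

Things in the scene. Friction and masses are not known exactly. Their poses are not given: they have to be found in the camera images.
- warmer: bench-top flatbread warmer, a fixed stainless box behind a metal loading sill. Origin on the worktop under the middle of the sill's front edge; +x level, from that edge towards the slot (the way the bread goes in), +z up. Sill: top 24 mm up, x 0 to 135 mm, 190 mm wide. Housing: x 135 to 345 mm, 250 mm wide, 165 mm high
- sill_edge (a point): middle of the sill's front top edge (warmer x 0, z 24 mm), axes as the warmer's. The edge is an upright step, 10 mm above the wooden board before it. Two upright sheet guides, 16 mm high, stand on the sill and narrow evenly from 174 mm apart at x 30 mm to the slot's width at x 135 mm
- slot (a point): middle of the slot's floor at the front face of the housing (warmer x 135, y 0, z 24 mm), axes as the warmer's. The slot is 114 mm wide and 34 mm high, its floor level with the sill; the chamber behind it is as wide and as high, and 198 mm deep
- board: fixed wooden board, 210 x 220 mm, top 14 mm above the worktop; same origin and axes as the warmer: it lies at x -210 to 0 mm, y -110 to 110 mm, butted against the sill's front edge
- flatbread: crisp, rigid round flatbread, 100 mm across, 14 mm thick, both rims bevelled by 4 mm, about 0.09 kg. Origin at its centre; its z axis leaves through the plain face with the pricked holes, the other face carries sesame seeds. At the start it lies loose on the board, plain face up, its rim 20 to 60 mm short of the sill's step
- turner: loose steel turner, 0.22 kg, lying on its flat blade. Origin: underside of the blade, at its centre; +x to the blade's front edge, +z up. Blade x -50 to 50 mm, 86 mm wide, 2.5 mm thick. A 20 mm wide neck slopes up from x -45 to the black level handle: x -88 to -238 mm, 18 mm wide (y), 26 mm high, its middle 42 mm above the blade's underside
- turner_grip (a point): grip point in the handle, at x -125 mm, z 42 mm of the turner; axes as the turner's; the fingers close along y (18 mm). The balance point lies farther forward, over the blade, so hold the handle near its front end with a firm grip
- turner_tip (a point): middle of the blade's front edge, on its underside, at x 50 mm of the turner
- sauce_dish: bystander: small white sauce dish, 67 mm across, 21 mm high; origin under its centre
- pepper_shaker: bystander: steel shaker, 58 mm across, 95 mm high; origin under its centre
- soup_bowl: bystander: small ribbed white bowl of soup on the worktop (not the one on the tray), 141 mm across, 62 mm high; origin under its centre

How it is judged:
On the way, in this order (a step that is already met when the one before it is completed fails the run):
1. the flatbread lies turned over, seeded side up, still outside the slot (angle between flatbread's own z axis and vertical above 2.9 rad and x of flatbread in the frame of warmer below 0.17 m and linear speed of flatbread below 0.1 m/s), for 0.2 s.
2. the flatbread is wholly inside the slot (x of flatbread in the frame of warmer above 0.183 m), for 0.2 s.
At the end, for the whole second after the job is handed in: The flatbread lies flat on the floor of the warmer's chamber, seeded side up (within 8 degrees), its near rim no more than 2 mm out of the slot; the turner lies on the worktop, blade down and flat (within 7 degrees, blade less than 8 mm up); both are at rest (x of flatbread in the frame of warmer above 0.183 m and y of flatbread in the frame of warmer between -0.02 and 0.02 m and z of flatbread in the frame of warmer below 0.036 m and angle between flatbread's own z axis and vertical above 3 rad and linear speed of each of flatbread, turner below 0.02 m/s and height (world z) of turner below 0.008 m and angle between turner's own z axis and vertical below 0.12 rad); the robot touches nothing.
It fails at once if the gripper or the arm touches the flatbread (contact force between any of the fingers, the arm and flatbread above 0.3 N).
It fails at once if a bystander is moved by more than 3 cm (distance of any of sauce_dish, pepper_shaker, soup_bowl from where it was at the start of the episode above 0.03 m).
It also fails if it takes over 64 s, if anything falls off the work surface, if the arm or the gripper's body presses on something with over 40 N, if the wrist force passes 120 N, or if a joint passes its speed limit or range.

## Working session

There is one attempt and no reset: what is moved stays moved. The work goes in short steps, Python scripts to look and compute and a shell command to move; the robot and the scene stay as the last step left them, time stands still between calls to the robot, and variables do not carry over. Pictures are saved under pics/ and viewed, at most 10 in all, crops included, and the job is handed in when it is done.

```bash
ls; mkdir -p pics
cat > h.py <<'E'
import numpy as np, cv2
from bench import monitor, cams, ticket, r
def grab(n,f):
    c=cams.camera(n); cv2.imwrite(f'pics/{f}.png',c['pixels']); np.savez(f'pics/{f}.npz',**c); return c
def load(f): return dict(np.load(f'pics/{f}.npz',allow_pickle=True))
def pt(c,u,v,z=None,d=None):
    f=200/np.tan(np.radians(float(c['vfov']))/2)
    ray=np.array([(u-c['cx'])/f,-(v-c['cy'])/f,-1.]); T=c['T']
    if z is not None:
        w=T[:3,:3]@ray; s=(z-T[2,3])/w[2]
    else: s=c['z_map'][int(round(v)),int(round(u))] if d is None else d
    return T[:3,:3]@(ray*s)+T[:3,3]
E
python3 - <<'E'
from h import *
for n in('top','side'):
    c=grab(n,n+'0'); print(n,{k:(v if np.size(v)<20 else v.shape) for k,v in c.items()})
print(monitor.read_state(), r.tcp_to_grasp)
E
```

```text
pics
top {'pixels': (400, 640, 3), 'z_map': (400, 640), 'vfov': 47.433310244717454, 'cx': 318.54548847633305, 'cy': 195.3813901588824, 'T': array([[ 0.02180469,  0.9949678 , -0.09779385,  0.5090287 ],
       [-0.99969065,  0.02052792, -0.01404304,  0.00400949],
       [-0.01196487,  0.0980698 ,  0.99510761,  1.41608147],
       [ 0.        ,  0.        ,  0.        ,  1.        ]])}
side {'pixels': (400, 640, 3), 'z_map': (400, 640), 'vfov': 51.24045434181072, 'cx': 321.7440601599171, 'cy': 208.87982420827194, 'T': array([[-0.99948144, -0.00354542,  0.03200429,  0.65534347],
       [ 0.0311639 , -0.35661832,  0.93373025,  1.13919069],
       [ 0.00810285,  0.93424344,  0.35654389,  0.49750118],
       [ 0.        ,  0.        ,  0.        ,  1.        ]])}
{'time': 0.1, 'joint_positions': array([-1.29659606,  0.33280734, -0.06469331,  1.46083521,  0.0215989 ,
        1.34988669, -0.08849158]), 'joint_vel': array([ 0.00019561, -0.00138666, -0.00026048, -0.00161322, -0.00150133,
        0.00031401,  0.00017309]), 'joint_torque': array([ 1.51420030e-03, -6.24535775e+01,  2.47191824e-02, -3.90731370e+01,
       -6.14559115e-02,  3.63139878e-02,  6.09622953e-05]), 'ee_pos': array([0.18269736, 0.59735333, 0.22184487]), 'eef_rot': array([ 1.47845821e-01,  9.89010226e-01, -6.17338394e-04, -6.40336208e-05]), 'ft_force': array([-0.13587945,  0.29327661, -0.70642479]), 'torque': array([ 0.00172226,  0.05249273, -0.0254835 ]), 'grip_force': 0.0, 'width': 0.0865972093069718} 0.0187
```

View pics/top0.png

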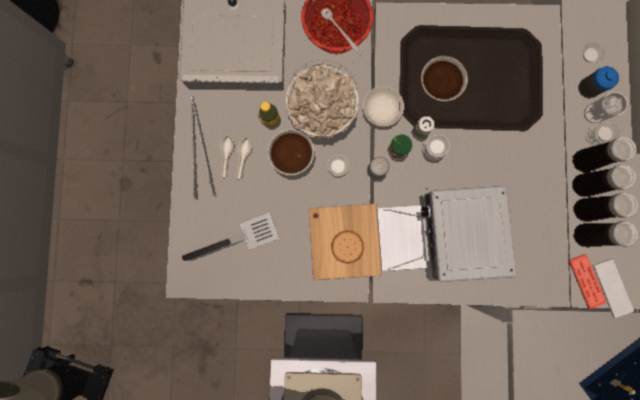

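View pics/side0.png

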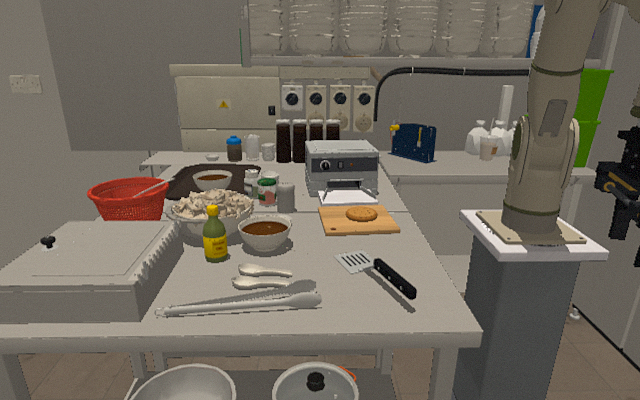

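The top view shows the board (about 310–380, 205–278) with the bread at (347,247), the sill and warmer to its right (slot direction is world −y), and the turner at (260,230) with its handle end at (185,257). The bowl is at (291,152), the dish at (338,166) and the shaker at (379,167).

Run:
```python
from h import *
c=load('top0'); im=c['pixels']
cr=cv2.resize(im[195:290,175:445],None,fx=2.95,fy=2.95,interpolation=cv2.INTER_CUBIC); 
cr2=cv2.resize(im[200:270,180:285],None,fx=2.95*2.57,fy=2.95*2.57,interpolation=cv2.INTER_CUBIC)[:, :796]
cv2.imwrite('pics/crop.png',np.vstack([cr[:, :796],cr2[:310]]))
# board/sill heights, z map heights
def W():
    f=200/np.tan(np.radians(float(c['vfov']))/2)
    v,u=np.mgrid[0:400,0:640]; d=c['z_map']
    p=np.stack([(u-c['cx'])/f*d,-(v-c['cy'])/f*d,-d],-1)
    return p@c['T'][:3,:3].T+c['T'][:3,3]
P=W(); np.save('pics/P.npy',P)
for n,(u,v) in dict(board=(325,220),sill=(400,240),work=(290,270),bread=(347,247),house=(470,230),handle=(207,249)).items(): print(n,P[v,u].round(4))
```

```text
board [0.571  0.0023 0.0158]
sill [ 0.5148 -0.2271  0.0214]
work [ 0.4153  0.1072 -0.0049]
bread [ 0.4902 -0.0661  0.0261]
house [ 0.5457 -0.395   0.1614]
handle [0.4755 0.3519 0.0549]
```

View pics/crop.png

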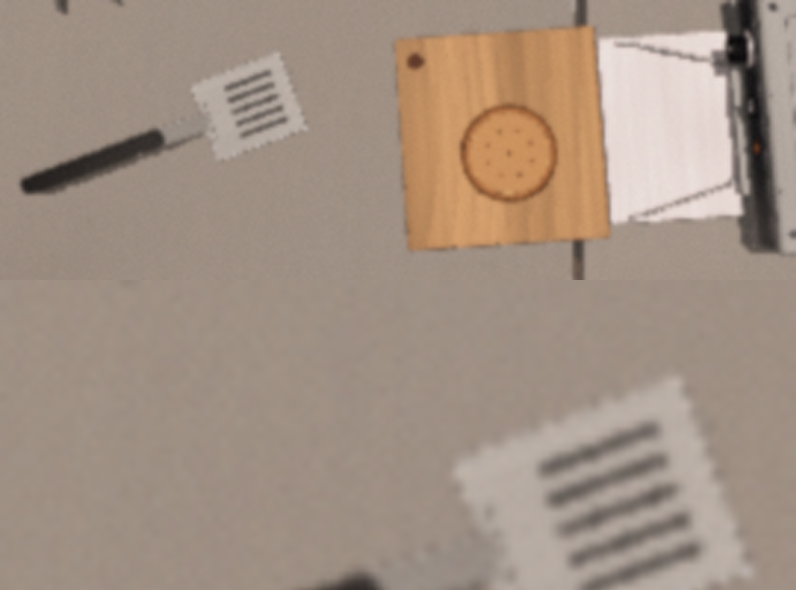

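The crop shows the board corners at (396,39), (594,27), (609,238) and (409,249). The bread centre is (509,153), the blade corners are (191,86), (280,53), (307,128) and (218,160), and the handle runs from (25,185) to (158,138).

Run:
```python
from h import *
c=load('top0')
def q(x,y,z): return pt(c,175+(x+.5)/2.95-.5,195+(y+.5)/2.95-.5,z=z)[:2]
B=[q(*a,.014) for a in((396,39),(594,27),(609,238),(409,249))]
print('board',np.round(B,4))
Bl=np.array([q(*a,.0025) for a in((191,86),(280,53),(307,128),(218,160))]);print('blade',Bl.round(4),Bl.mean(0).round(4))
h=[q(25,185,.055),q(158,138,.055)];print('handle',np.round(h,4))
bd=q(509,153,.024);print('bread',bd)
# fit board rect: known corners warmer frame
M=np.array([[-.21,.11],[0,.11],[0,-.11],[-.21,-.11]])
def fit(M,B):
    m,b=M.mean(0),np.mean(B,0);H=(M-m).T@(B-b);a=np.arctan2(H[0,1]-H[1,0],H[0,0]+H[1,1])
    R=np.array([[np.cos(a),-np.sin(a)],[np.sin(a),np.cos(a)]]);t=b-R@m
    return a,R,t,np.abs(B-(M@R.T+t)).max()
a,R,t,e=fit(M,np.array(B));print('warmer yaw',np.degrees(a),t,e,'bread in warmer',R.T@(bd-t))
M2=np.array([[-.05,.043],[.05,.043],[.05,-.043],[-.05,-.043]])
a,R,t,e=fit(M2,Bl);print('turner yaw',np.degrees(a),t,e,'grip',R@[-.125,0]+t, 'handle in turner',[R.T@(x-t) for x in h])
for n,u,v,z in(('bowl',291,152,.06),('dish',338,166,.02),('shaker',379,167,.095)):print(n,pt(c,u,v,z=z).round(3))
```

```text
board [[ 0.6074  0.0527]
 [ 0.6243 -0.1541]
 [ 0.4067 -0.1715]
 [ 0.3909  0.0341]]
blade [[0.5541 0.2679]
 [0.5908 0.1752]
 [0.5127 0.1443]
 [0.4773 0.2365]] [0.5337 0.206 ]
handle [[0.4492 0.422 ]
 [0.4992 0.2895]]
bread [ 0.49156917 -0.06679465]
warmer yaw -85.34866381294384 [ 0.51584634 -0.16434269] 0.0019211785831550338 bread in warmer [-0.09919546 -0.01628685]
turner yaw -68.44780635647099 [0.53374111 0.20596483] 0.0019401239120196978 grip [0.48782253 0.32222525] handle in turner [array([-0.23195641,  0.00068659]), array([-0.09034761, -0.00141547])]
bowl [0.772 0.109 0.06 ]
dish [ 0.739 -0.035  0.02 ]
shaker [ 0.726 -0.153  0.095]
```

```bash
cat >> h.py <<'E'
from scipy.spatial.transform import Rotation as Ro
PHI=np.radians(30); G=-.106; WY=-85.35; WT=np.array([.5158,-.1643])
def warm(x,y=0,z=0):  # warmer -> world
    a=np.radians(WY); return np.array([WT[0]+np.cos(a)*x-np.sin(a)*y, WT[1]+np.sin(a)*x+np.cos(a)*y, z])
def tip_pose(tip,yaw,th=0,back=0,phi=PHI):
    "TCP pose for turner tip at world 'tip', yaw deg, nose-down pitch th deg; back: retreat along the tool"
    Rt=Ro.from_euler('ZY',[yaw,th],degrees=True).as_matrix()
    z=np.array([np.sin(phi),0,-np.cos(phi)]);y=np.array([0,1.,0]);x=np.cross(y,z)
    Rg=Rt@np.column_stack([x,y,z])
    return np.array(tip)+Rt@(np.array([G-.05,0,.042])+(.0187-back)*z), Rg
def need(p,R,s=None):
    s=s or monitor.read_state()
    d=(p-s['ee_pos'])/.025; w=np.degrees((Ro.from_matrix(R)*Ro.from_quat(s['eef_rot']).inv()).as_rotvec())/5
    print('t',round(s['time'],2),'total shift',d.round(2),'turn',w.round(2),'F',np.round(s['ft_force'],1),'width',round(s['width']*1000,1))
    return d,w
E
python3 - <<'E'
from h import *
ty=-68.45; a=np.radians(ty); tip=np.array([.5337,.206,0])+.05*np.array([np.cos(a),np.sin(a),0])
print(tip)
need(*tip_pose(tip,ty,back=.09))
need(*tip_pose(tip,ty))
E
```

```text
[0.55206565 0.15949513 0.        ]
t 0.1 total shift [ 11.96 -10.38  -4.72] turn [ -4.2   -4.57 -10.04] F [-0.1  0.3 -0.7] width 86.6
t 0.1 total shift [ 12.62 -12.06  -7.84] turn [ -4.2   -4.57 -10.04] F [-0.1  0.3 -0.7] width 86.6
```

```bash
python3 -m crank '{"steps":[[[1,-0.87,-0.39],[-0.35,-0.38,-0.84]],[[1,-0.87,-0.39],[-0.35,-0.38,-0.84]],[[1,-0.87,-0.39],[-0.35,-0.38,-0.84]],[[1,-0.87,-0.39],[-0.35,-0.38,-0.84]],[[1,-0.87,-0.39],[-0.35,-0.38,-0.84]],[[1,-0.87,-0.39],[-0.35,-0.38,-0.84]]]}' 87 
python3 -m crank '{"steps":[[[1,-0.87,-0.39],[-0.35,-0.38,-0.84]],[[1,-0.87,-0.39],[-0.35,-0.38,-0.84]],[[1,-0.87,-0.39],[-0.35,-0.38,-0.84]],[[1,-0.87,-0.39],[-0.35,-0.38,-0.84]],[[1,-0.87,-0.39],[-0.35,-0.38,-0.84]],[[0.96,-0.87,-0.39],[-0.35,-0.38,-0.84]],[[0,0,0],[0,0,0]],[[0,0,0],[0,0,0]]]}'
python3 - <<'E'
from h import *
tip=[.5521,.1595,0]; need(*tip_pose(tip,-68.45,back=.09)); need(*tip_pose(tip,-68.45))
print(monitor.read_state()['joint_positions'].round(2))
c=grab('wrist','wr1'); print(c['T'].round(3))
E
```

```text
time: 0.6
ee_pos: [0.3336, 0.4659, 0.1635]
eef_rot: [0.359, 0.923, -0.076, 0.112]
ft_force: [0.3, 1.0, 0.6]
width: 0.0868
grip_force: 0.0
time: 1.27
ee_pos: [0.4825, 0.3347, 0.1044]
eef_rot: [0.545, 0.797, -0.147, 0.214]
ft_force: [-0.9, 1.1, 0.9]
width: 0.0869
grip_force: 0.0
t 1.27 total shift [-0.03  0.12 -0.02] turn [0.02 0.01 0.06] F [-0.9  1.1  0.9] width 86.9
t 1.27 total shift [ 0.63 -1.55 -3.14] turn [0.02 0.01 0.06] F [-0.9  1.1  0.9] width 86.9
[-1.15  0.53  0.28  1.58  0.32  1.34 -0.64]
[[ 0.932 -0.252 -0.259  0.429]
 [ 0.361  0.65   0.669  0.471]
 [-0.    -0.717  0.697  0.208]
 [ 0.     0.     0.     1.   ]]
```

View pics/wr1.png

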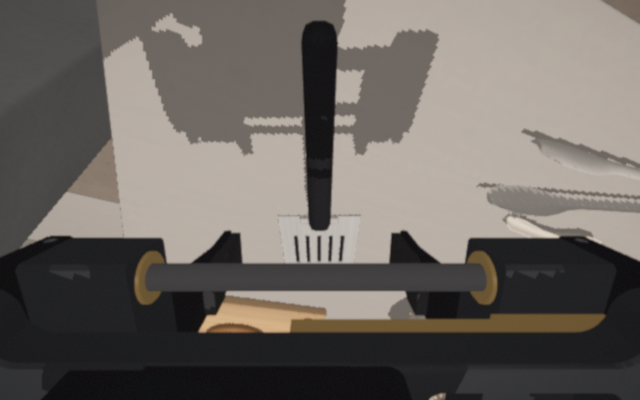

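The wrist view shows the handle centred between the fingers (handle at column 318, fingers at 228 and 410). Descend and close.

```bash
python3 -m crank '{"steps":[[[0.15,-0.39,-0.78],[0,0,0.06]],[[0.16,-0.39,-0.78],[0,0,0]],[[0.16,-0.39,-0.78],[0,0,0]],[[0.16,-0.38,-0.76],[0,0,0]],[[0,0,0],[0,0,0]]]}'
python3 -c "
from h import *
need(*tip_pose([.5521,.1595,0],-68.45))"
python3 -m crank '{"steps":[[[0,0,0],[0,0,0]],[[0,0,0],[0,0,0]],[[0,0,0],[0,0,0]],[[0,0,0],[0,0,0]],[[0,0,0],[0,0,0]],[[0,0,0],[0,0,0]],[[0,0,0],[0,0,0]]]}' 0 60
```

```text
time: 1.73
ee_pos: [0.496, 0.2957, 0.0255]
eef_rot: [0.542, 0.799, -0.147, 0.214]
ft_force: [0.1, -0.9, -0.1]
width: 0.0873
grip_force: 0.0
t 1.73 total shift [0.09 0.01 0.01] turn [ 0.03 -0.02 -0.03] F [ 0.1 -0.9 -0.1] width 87.3
time: 2.32
ee_pos: [0.4975, 0.2983, 0.0283]
eef_rot: [0.542, 0.799, -0.144, 0.214]
ft_force: [-0.4, 0.1, -0.4]
width: 0.0483
grip_force: 0.0
```

```bash
python3 -m crank '{"steps":[[[0,0,0],[0,0,0]],[[0,0,0],[0,0,0]],[[0,0,0],[0,0,0]],[[0,0,0],[0,0,0]],[[0,0,0],[0,0,0]],[[0,0,0],[0,0,0]],[[0,0,0],[0,0,0]],[[0,0,0],[0,0,0]]]}' 
python3 -c "
from h import *
need(*tip_pose([.5521,.1595,0],-68.45))
need(*tip_pose([.5521,.1595,0],-68.45))
p,R=tip_pose([.5521,.1595,0.06],-68.45);need(p,R)
need(*tip_pose(warm(-.19,-.016,.06),WY))
need(*tip_pose(warm(-.175,-.016,.014),WY))
"
```

```text
time: 2.98
ee_pos: [0.4975, 0.298, 0.0281]
eef_rot: [0.542, 0.799, -0.145, 0.214]
ft_force: [0.1, 0.9, -0.4]
width: 0.0176
grip_force: 59.8
t 2.98 total shift [ 0.03 -0.08 -0.09] turn [-0.01  0.01 -0.03] F [ 0.1  0.9 -0.4] width 17.6
t 2.98 total shift [ 0.03 -0.08 -0.09] turn [-0.01  0.01 -0.03] F [ 0.1  0.9 -0.4] width 17.6
t 2.98 total shift [ 0.03 -0.08  2.31] turn [-0.01  0.01 -0.03] F [ 0.1  0.9 -0.4] width 17.6
t 2.98 total shift [-1.   -5.12  2.31] turn [-0.01  0.02 -3.41] F [ 0.1  0.9 -0.4] width 17.6
t 2.98 total shift [-0.95 -5.72  0.47] turn [-0.01  0.02 -3.41] F [ 0.1  0.9 -0.4] width 17.6
```

```bash
python3 -m crank '{"steps":[[[0,0,0.6],[0,0,0]],[[0,0,0.8],[0,0,0]],[[0,0,0.6],[0,0,0]],[[-0.1,-0.5,0],[0,0,-0.34]],[[-0.1,-0.5,0],[0,0,-0.34]],[[-0.1,-0.5,0],[0,0,-0.34]],[[-0.1,-0.5,0],[0,0,-0.34]],[[-0.1,-0.5,0],[0,0,-0.34]],[[-0.1,-0.5,0],[0,0,-0.34]]]}' 
python3 -m crank '{"steps":[[[-0.1,-0.5,0],[0,0,-0.34]],[[-0.1,-0.5,0],[0,0,-0.34]],[[-0.1,-0.5,-0.3],[0,0,-0.34]],[[-0.1,-0.5,-0.3],[0,0,-0.35]],[[0,0,-0.2],[0,0,0]],[[0,0,0],[0,0,0]],[[0,0,0],[0,0,0]]]}'
python3 - <<'E'
from h import *
need(*tip_pose(warm(-.19,-.016,.04),WY))
need(*tip_pose(warm(-.19,-.016,.014),WY))
a=grab('top','top2');b=grab('side','side2')
A=cv2.resize(a['pixels'][190:290,230:430],None,fx=4,fy=4,interpolation=cv2.INTER_CUBIC)[:, :800]
B=cv2.resize(b['pixels'][190:255,280:440],None,fx=5,fy=5,interpolation=cv2.INTER_CUBIC)[:200+125]
cv2.imwrite('pics/c2.png',np.vstack([A[:300],B[:300]]))
E
```

```text
time: 3.73
ee_pos: [0.482, 0.2209, 0.0776]
eef_rot: [0.613, 0.747, -0.164, 0.2]
ft_force: [-0.3, -0.5, -1.1]
width: 0.0177
grip_force: 59.8
time: 4.32
ee_pos: [0.4723, 0.1734, 0.0576]
eef_rot: [0.654, 0.71, -0.175, 0.191]
ft_force: [-0.1, 0.7, -1.3]
width: 0.0178
grip_force: 59.8
t 4.32 total shift [ 0.01 -0.14  0.33] turn [-0.    0.01 -0.01] F [-0.1  0.7 -1.3] width 17.8
t 4.32 total shift [ 0.01 -0.14 -0.71] turn [-0.    0.01 -0.01] F [-0.1  0.7 -1.3] width 17.8
```

View pics/c2.png

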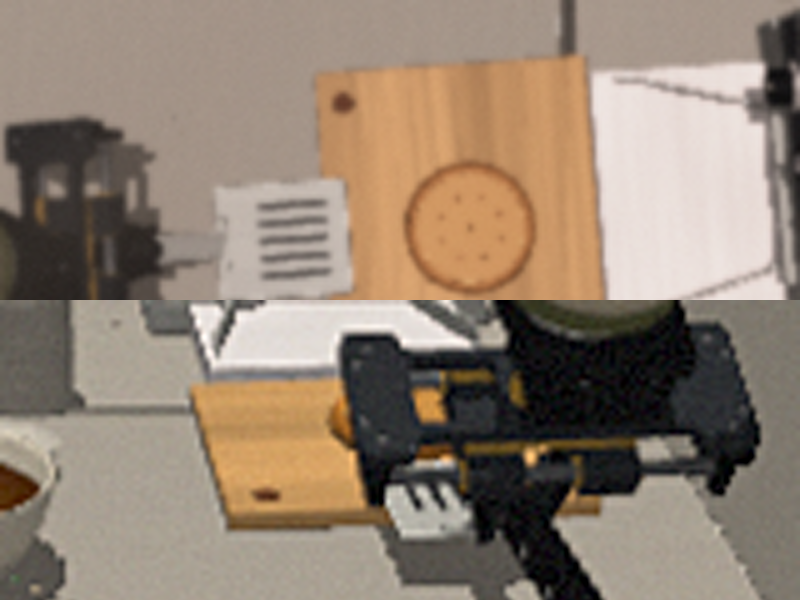

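The crop shows the blade level with its front corners at (347,178) and (351,294), tip just over the board edge. The bread centre is at (470,227). Next I check tilt and offset numerically.

Run:
```python
from h import *
c=load('top2'); f=200/np.tan(np.radians(float(c['vfov']))/2)
v,u=np.mgrid[0:400,0:640]; d=c['z_map']
P=np.stack([(u-c['cx'])/f*d,-(v-c['cy'])/f*d,-d],-1)@c['T'][:3,:3].T+c['T'][:3,3]
m=np.zeros((400,640),np.uint8); poly=np.array([[216,188],[346,179],[350,293],[222,296]],float)/4+[230,190]
cv2.fillPoly(m,[np.round(poly).astype(int)],1); m=cv2.erode(m,np.ones((5,5)))
Q=P[m>0]; Q=Q[Q[:,2]>.02]; a=np.radians(WY); X=np.array([np.cos(a),np.sin(a)]);Y=np.array([-np.sin(a),np.cos(a)])
s=np.c_[(Q[:,:2]-WT)@X,(Q[:,:2]-WT)@Y]
co=np.linalg.lstsq(np.c_[s,np.ones(len(s))],Q[:,2],rcond=None)[0]; print(len(Q),'slopes deg x,y',np.degrees(co[:2]),'z at tip',co@[-.19,-.016,1])
for x,y,z in((348.5,178,.033),(350.5,294,.033),(216,188,.033),(221,297,.033),(470,227,.024)):
    w=pt(c,230+(x+.5)/4-.5,190+(y+.5)/4-.5,z=z)[:2]-WT; print((w@X).round(4),(w@Y).round(4))
s=np.s_[212:225,318:330]; b=P[s].reshape(-1,3); print('board z',np.median(b[:,2]))
```

```text
698 slopes deg x,y [25.31291989 12.3914629 ] z at tip 0.05692854394284319
-0.1892 0.0266
-0.1928 -0.0603
-0.2898 0.0251
-0.2902 -0.0568
-0.0994 -0.0158
board z 0.012939616581217894
```

Run:
```python
from h import *
c=load('top2'); f=200/np.tan(np.radians(float(c['vfov']))/2)
v,u=np.mgrid[0:400,0:640]; d=c['z_map']
P=np.stack([(u-c['cx'])/f*d,-(v-c['cy'])/f*d,-d],-1)@c['T'][:3,:3].T+c['T'][:3,3]
a=np.radians(WY); X=np.array([np.cos(a),np.sin(a)]);Y=np.array([-np.sin(a),np.cos(a)])
w=np.dstack([(P[...,:2]-WT)@X,(P[...,:2]-WT)@Y,P[...,2]])
for x in np.arange(-.285,-.19,.01):
    print(round(x,3),[ (np.round(np.median(k)*1000,1),len(k)) for k in [w[(abs(w[...,0]-x)<.005)&(abs(w[...,1]-y)<.015)&(w[...,2]>.02)&(w[...,2]<.06)][:,2] for y in(-.045,-.016,.012)] if len(k)])
```

```text
-0.285 [(np.float64(32.1), 36), (np.float64(34.0), 32), (np.float64(31.0), 34)]
-0.275 [(np.float64(31.3), 33), (np.float64(31.1), 34), (np.float64(31.1), 28)]
-0.265 [(np.float64(30.9), 30), (np.float64(31.1), 35), (np.float64(31.1), 31)]
-0.255 [(np.float64(31.4), 35), (np.float64(31.3), 32), (np.float64(30.6), 35)]
-0.245 [(np.float64(30.3), 35), (np.float64(31.2), 32), (np.float64(30.4), 33)]
-0.235 [(np.float64(31.2), 30), (np.float64(30.2), 35), (np.float64(30.1), 27)]
-0.225 [(np.float64(31.1), 34), (np.float64(31.1), 32), (np.float64(30.9), 31)]
-0.215 [(np.float64(30.3), 36), (np.float64(30.3), 30), (np.float64(30.7), 34)]
-0.205 [(np.float64(31.4), 30), (np.float64(31.1), 36), (np.float64(29.5), 32)]
-0.195 [(np.float64(30.3), 29), (np.float64(30.0), 26), (np.float64(30.5), 27)]
```

Run:
```python
from h import *
need(*tip_pose(warm(-.178,-.016,.018),WY,4))
need(*tip_pose(warm(-.178,-.016,.014),WY,4))
need(*tip_pose(warm(-.05,-.016,.014),WY,4))
need(*tip_pose(warm(-.002,-.016,.014),WY,4))
```

```text
t 4.42 total shift [ 0.04 -0.72 -0.16] turn [ 0.79  0.08 -0.02] F [ 0.2  0.4 -2.7] width 17.8
t 4.42 total shift [ 0.04 -0.72 -0.32] turn [ 0.79  0.08 -0.02] F [ 0.2  0.4 -2.7] width 17.8
t 4.42 total shift [ 0.46 -5.83 -0.32] turn [ 0.79  0.08 -0.02] F [ 0.2  0.4 -2.7] width 17.8
t 4.42 total shift [ 0.61 -7.74 -0.32] turn [ 0.79  0.08 -0.02] F [ 0.2  0.4 -2.7] width 17.8
```

```bash
python3 -m crank '{"steps":[[[0,-0.36,-0.1],[0.4,0.04,0]],[[0.04,-0.36,-0.1],[0.4,0.04,0]],[[0,0,0],[0,0,0]]]}' 
python3 -m crank '{"steps":[[[0,0,-0.08],[0,0,0]],[[0,0,0],[0,0,0]]]}'
python3 -m crank '{"steps":[[[0,0,-0.06],[0,0,0]],[[0,0,0],[0,0,0]]]}'
python3 -c "
from h import *
need(*tip_pose(warm(-.178,-.016,.014),WY,4))"
```

```text
time: 4.67
ee_pos: [0.4741, 0.1527, 0.0536]
eef_rot: [0.662, 0.716, -0.152, 0.165]
ft_force: [1.0, -1.8, -1.8]
width: 0.0174
grip_force: 59.8
time: 4.83
ee_pos: [0.4735, 0.1557, 0.0511]
eef_rot: [0.66, 0.717, -0.152, 0.166]
ft_force: [0.5, -1.3, 0.1]
width: 0.0175
grip_force: 59.8
time: 5.0
ee_pos: [0.4738, 0.1561, 0.0496]
eef_rot: [0.66, 0.717, -0.152, 0.166]
ft_force: [1.2, 1.5, 2.2]
width: 0.0175
grip_force: 60.0
t 5.0 total shift [-0.   -0.01  0.02] turn [-0.    0.01 -0.03] F [1.2 1.5 2.2] width 17.5
```

```bash
python3 -m crank '{"steps":[[[0.04,-0.5,0],[0,0,0]],[[0.04,-0.5,0],[0,0,0]],[[0.04,-0.5,0],[0,0,0]],[[0.04,-0.5,0],[0,0,0]],[[0.04,-0.5,0],[0,0,0]],[[0.04,-0.5,0],[0,0,0]],[[0.04,-0.5,0],[0,0,0]],[[0.04,-0.5,0],[0,0,0]]]}' 
python3 -m crank '{"steps":[[[0.04,-0.5,0],[0,0,0]],[[0.04,-0.5,0],[0,0,0]],[[0.04,-0.5,0],[0,0,0]],[[0,0,0],[0,0,0]]]}'
python3 - <<'E'
from h import *
need(*tip_pose(warm(-.004,-.016,.014),WY,4))
a=grab('top','top3');b=grab('side','side3')
A=cv2.resize(a['pixels'][205:290,270:430],None,fx=5,fy=5,interpolation=cv2.INTER_CUBIC)
cv2.imwrite('pics/c3.png',A)
E
```

```text
time: 5.67
ee_pos: [0.4815, 0.0536, 0.0496]
eef_rot: [0.661, 0.716, -0.152, 0.165]
ft_force: [0.1, 2.9, 1.8]
width: 0.0175
grip_force: 60.0
time: 6.0
ee_pos: [0.4843, 0.014, 0.0497]
eef_rot: [0.662, 0.715, -0.153, 0.165]
ft_force: [-0.2, -1.7, -0.1]
width: 0.0174
grip_force: 60.0
t 6.0 total shift [ 0.14 -1.26  0.01] turn [ 0.01 -0.    0.04] F [-0.2 -1.7 -0.1] width 17.4
```

View pics/c3.png

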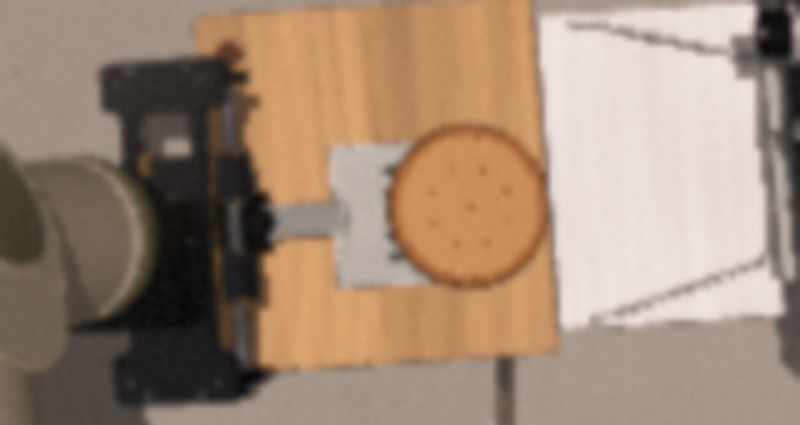

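The bread now butts the step (centre (470,205), rim at 548). The blade is under it about 60%. Pushing the blade on to the step.

```bash
python3 -m crank '{"steps":[[[0.03,-0.3,0],[0,0,0]],[[0.03,-0.3,0],[0,0,0]],[[0.03,-0.3,0],[0,0,0]],[[0.03,-0.25,0],[0,0,0]],[[0,0,0],[0,0,0]]]}'
python3 - <<'E'
from h import *
for th in(4,15,30,45,60,70):
  print(th); need(*tip_pose(warm(-.006,-.016,.016 if th>4 else .014),WY,th))
E
```

```text
time: 6.52
ee_pos: [0.4876, -0.013, 0.0497]
eef_rot: [0.661, 0.716, -0.152, 0.165]
ft_force: [1.7, -1.6, 0.2]
width: 0.0175
grip_force: 60.0
4
t 6.52 total shift [ 0.   -0.1   0.01] turn [-0.    0.    0.02] F [ 1.7 -1.6  0.2] width 17.5
15
t 6.52 total shift [ 0.03 -0.48  1.17] turn [2.19 0.18 0.02] F [ 1.7 -1.6  0.2] width 17.5
30
t 6.52 total shift [ 0.1  -1.32  2.48] turn [5.18 0.42 0.02] F [ 1.7 -1.6  0.2] width 17.5
45
t 6.52 total shift [ 0.19 -2.46  3.53] turn [8.17 0.66 0.02] F [ 1.7 -1.6  0.2] width 17.5
60
t 6.52 total shift [ 0.31 -3.83  4.25] turn [11.16  0.9   0.02] F [ 1.7 -1.6  0.2] width 17.5
70
t 6.52 total shift [ 0.39 -4.83  4.52] turn [13.16  1.06  0.02] F [ 1.7 -1.6  0.2] width 17.5
```

```bash
cat > arc.py <<'E'
from h import *
def arc(ths,tipf):
    s=monitor.read_state(); p,R=s['ee_pos'],Ro.from_quat(s['eef_rot'])
    for th in ths:
        q,Q=tip_pose(tipf(th),WY,th); Q=Ro.from_matrix(Q)
        print(th,((q-p)/.025).round(2).tolist(),(np.degrees((Q*R.inv()).as_rotvec())/5).round(2).tolist()); p,R=q,Q
E
python3 - <<'E'
from arc import *
arc(np.arange(8,73,4),lambda t: warm(-.008-.010*np.sin(np.radians(t)),-.016,.0165))
E
```

```text
8 [0.0, -0.08, 0.51] [0.8, 0.07, 0.02]
12 [0.01, -0.11, 0.39] [0.8, 0.06, 0.0]
16 [0.01, -0.14, 0.38] [0.8, 0.06, -0.0]
20 [0.01, -0.17, 0.37] [0.8, 0.06, 0.0]
24 [0.02, -0.19, 0.35] [0.8, 0.06, 0.0]
28 [0.02, -0.22, 0.34] [0.8, 0.06, -0.0]
32 [0.02, -0.24, 0.32] [0.8, 0.06, -0.0]
36 [0.02, -0.26, 0.3] [0.8, 0.06, 0.0]
40 [0.02, -0.29, 0.28] [0.8, 0.06, -0.0]
44 [0.02, -0.31, 0.26] [0.8, 0.06, -0.0]
48 [0.03, -0.32, 0.23] [0.8, 0.06, 0.0]
52 [0.03, -0.34, 0.21] [0.8, 0.06, -0.0]
56 [0.03, -0.36, 0.18] [0.8, 0.06, -0.0]
60 [0.03, -0.37, 0.16] [0.8, 0.06, 0.0]
64 [0.03, -0.38, 0.13] [0.8, 0.06, 0.0]
68 [0.03, -0.39, 0.1] [0.8, 0.06, -0.0]
72 [0.03, -0.4, 0.07] [0.8, 0.06, 0.0]
```

Go to 40° and look.

```bash
python3 -m crank '{"steps":[[[0,-0.08,0.5],[0.8,0.06,0]],[[0.01,-0.11,0.39],[0.8,0.06,0]],[[0.01,-0.14,0.38],[0.8,0.06,0]],[[0.01,-0.17,0.37],[0.8,0.06,0]],[[0.02,-0.19,0.35],[0.8,0.06,0]],[[0.02,-0.22,0.34],[0.8,0.06,0]],[[0.02,-0.24,0.32],[0.8,0.06,0]],[[0.02,-0.26,0.3],[0.8,0.06,0]],[[0.02,-0.29,0.28],[0.8,0.06,0]]]}'
python3 - <<'E'
from arc import *
need(*tip_pose(warm(-.0145,-.016,.0165),WY,40))
print(monitor.read_state()['joint_positions'].round(2))
a=grab('top','top4');b=grab('side','side4')
A=cv2.resize(a['pixels'][205:290,300:430],None,fx=4,fy=4,interpolation=cv2.INTER_CUBIC)
B=cv2.resize(b['pixels'][140:255,280:410],None,fx=4,fy=4,interpolation=cv2.INTER_CUBIC)[:260]
cv2.imwrite('pics/c4.png',np.vstack([A,B]))
E
```

```text
time: 7.27
ee_pos: [0.4905, -0.0542, 0.1308]
eef_rot: [0.675, 0.732, 0.063, -0.065]
ft_force: [-0.3, 0.0, -3.2]
width: 0.0173
grip_force: 60.0
t 7.27 total shift [ 0.01 -0.06 -0.01] turn [-0.08  0.05  0.02] F [-0.3  0.  -3.2] width 17.3
[-0.38  0.16  0.58  1.92 -0.29  1.15  0.4 ]
```

View pics/c4.png

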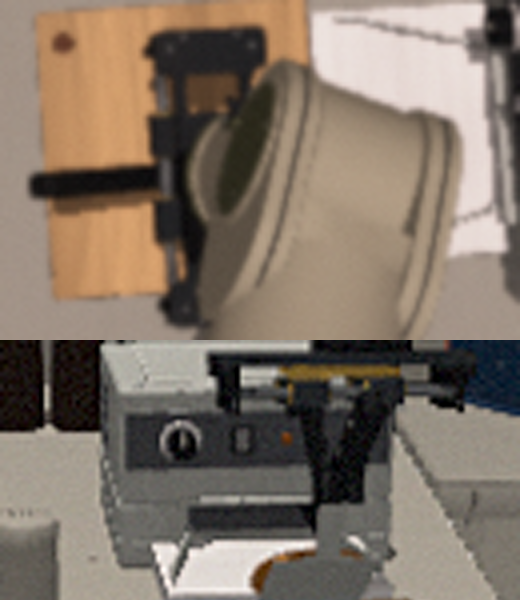

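The side view shows the bread (brown, around (290,565)) tilting on the blade with its lower rim at the step. I continue tilting to 72°.

```bash
python3 -m crank '{"steps":[[[0.02,-0.31,0.26],[0.8,0.06,0]],[[0.03,-0.32,0.23],[0.8,0.06,0]],[[0.03,-0.34,0.21],[0.8,0.06,0]],[[0.03,-0.36,0.18],[0.8,0.06,0]],[[0.03,-0.37,0.16],[0.8,0.06,0]],[[0.03,-0.38,0.13],[0.8,0.06,0]],[[0.03,-0.39,0.1],[0.8,0.06,0]],[[0.03,-0.4,0.07],[0.8,0.06,0]],[[0,0,0],[0,0,0]]]}'
python3 - <<'E'
from arc import *
need(*tip_pose(warm(-.0175,-.016,.0165),WY,72))
print(monitor.read_state()['joint_positions'].round(2))
arc([76,80,84,88],lambda t: warm(-.0175+(t-72)*.0004,-.016,.017+(t-72)*.0006))
b=grab('side','side5');a=grab('top','top5')
c=b;f=200/np.tan(np.radians(float(c['vfov']))/2)
v,u=np.mgrid[0:400,0:640]; d=c['z_map']
P=np.stack([(u-c['cx'])/f*d,-(v-c['cy'])/f*d,-d],-1)@c['T'][:3,:3].T+c['T'][:3,3]
hsv=cv2.cvtColor(b['pixels'],cv2.COLOR_BGR2HSV)
m=(P[...,2]>.03)&(P[...,2]<.14)&(abs(P[...,1]+.16)<.12)&(abs(P[...,0]-.5)<.12)&(hsv[...,1]>90)
a=np.radians(WY);X=np.array([np.cos(a),np.sin(a)])
q=P[m];print(m.sum());
if m.sum(): print(np.c_[(q[:,:2]-WT)@X*1000,q[:,0]*1000,q[:,2]*1000][::max(1,m.sum()//15)].round())
cv2.imwrite('pics/c5.png',cv2.resize(b['pixels'][130:245,290:420],None,fx=4,fy=4,interpolation=cv2.INTER_CUBIC))
E
```

```text
time: 8.12
ee_pos: [0.4966, -0.1274, 0.1638]
eef_rot: [0.634, 0.683, 0.248, -0.264]
ft_force: [3.5, 2.0, 12.0]
width: 0.0176
grip_force: 60.0
t 8.12 total shift [ 0.01 -0.    0.01] turn [-0.1   0.04  0.09] F [ 3.5  2.  12. ] width 17.6
[ 0.09  0.52  0.6   1.64 -0.79  1.67  0.95]
76 [0.04, -0.48, 0.17] [0.69, 0.1, 0.1]
80 [0.04, -0.48, 0.11] [0.8, 0.06, -0.0]
84 [0.04, -0.48, 0.08] [0.8, 0.06, 0.0]
88 [0.04, -0.48, 0.05] [0.8, 0.06, -0.0]
51
[[114. 600. 129.]
 [114. 604. 119.]
 [116. 600. 115.]
 [106. 601. 114.]
 [113. 593. 108.]
 [-33. 538.  88.]
 [-28. 537.  83.]
 [-35. 538.  82.]
 [-41. 539.  80.]
 [-37. 538.  76.]
 [-26. 547.  65.]
 [-28. 547.  63.]
 [-26. 546.  59.]
 [-24. 546.  54.]
 [-24. 546.  51.]
 [-25. 543.  48.]
 [-24. 539.  44.]]
```

View pics/c5.png

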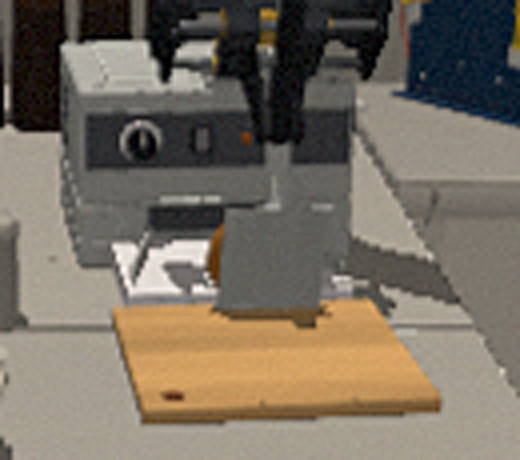

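The bread (brown edge at (213,255)) now stands leaning on the near-vertical blade at the step. I raise the tip while pushing forward to topple it.

Run:
```python
from arc import *
n=iter(np.linspace(1/8,1,8))
print('to topple')
def f(t):
    k=next(n); return warm(-.0175+.040*k,-.016,.0165+.040*k)
arc(72+np.linspace(1,8,8),f)
```

```text
to topple
73.0 [0.02, -0.37, 0.22] [0.15, 0.06, 0.06]
74.0 [0.02, -0.3, 0.21] [0.2, 0.02, 0.0]
75.0 [0.02, -0.3, 0.21] [0.2, 0.02, 0.0]
76.0 [0.02, -0.3, 0.21] [0.2, 0.02, 0.0]
77.0 [0.02, -0.3, 0.21] [0.2, 0.02, -0.0]
78.0 [0.02, -0.3, 0.2] [0.2, 0.02, -0.0]
79.0 [0.02, -0.3, 0.2] [0.2, 0.02, -0.0]
80.0 [0.02, -0.3, 0.2] [0.2, 0.02, 0.0]
```

```bash
python3 -m crank '{"steps":[[[0.02,-0.3,0.3],[0.2,0.02,0]],[[0.02,-0.3,0.21],[0.2,0.02,0]],[[0.02,-0.3,0.21],[0.2,0.02,0]],[[0.02,-0.3,0.21],[0.2,0.02,0]],[[0.02,-0.3,0.21],[0.2,0.02,0]],[[0.02,-0.3,0.2],[0.2,0.02,0]],[[0.02,-0.3,0.2],[0.2,0.02,0]],[[0.02,-0.3,0.2],[0.2,0.02,0]],[[0,0,0],[0,0,0]],[[0,0,0],[0,0,0]]]}'
python3 - <<'E'
from arc import *
need(*tip_pose(warm(.0225,-.016,.0565),WY,80))
print(monitor.read_state()['joint_positions'].round(2))
b=grab('side','side6')
cv2.imwrite('pics/c6.png',cv2.resize(b['pixels'][130:245,290:420],None,fx=4,fy=4,interpolation=cv2.INTER_CUBIC))
E
```

```text
time: 9.05
ee_pos: [0.5003, -0.1852, 0.2061]
eef_rot: [0.615, 0.664, 0.288, -0.311]
ft_force: [-0.0, -0.1, -2.2]
width: 0.0177
grip_force: 60.0
t 9.05 total shift [ 0.06 -0.11 -0.03] turn [-0.04 -0.01  0.06] F [-0.  -0.1 -2.2] width 17.7
[ 0.25  0.64  0.58  1.45 -0.84  1.9   0.99]
```

View pics/c6.png

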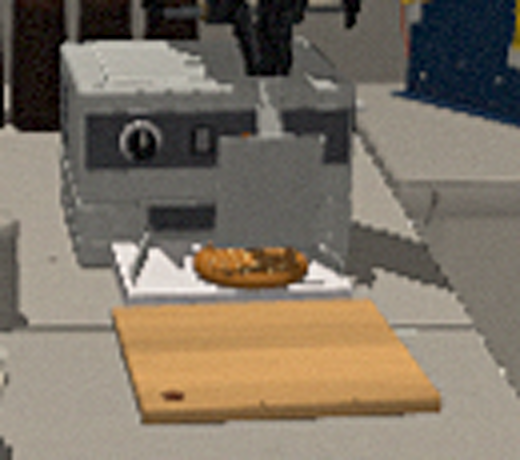

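The bread lies flat on the sill with its seeded side up (seeds visible at (250,263)). I back off and level the turner.

Run:
```python
from arc import *
arc([76,72,68,62,57,52,47,42,37,32,27,22,17,12,7,3],lambda t: warm(max(-.07,.0225-(80-t)*.0052),-.016,.06))
```

```text
76 [-0.05, 1.11, 0.09] [-0.84, -0.06, 0.05]
72 [-0.1, 1.24, -0.04] [-0.8, -0.06, -0.0]
68 [-0.1, 1.24, -0.07] [-0.8, -0.06, -0.0]
62 [-0.15, 1.8, -0.16] [-1.2, -0.1, 0.0]
57 [-0.04, 0.49, -0.18] [-1.0, -0.08, -0.0]
52 [-0.04, 0.47, -0.22] [-1.0, -0.08, 0.0]
47 [-0.04, 0.45, -0.26] [-1.0, -0.08, 0.0]
42 [-0.03, 0.42, -0.3] [-1.0, -0.08, -0.0]
37 [-0.03, 0.39, -0.34] [-1.0, -0.08, 0.0]
32 [-0.03, 0.36, -0.37] [-1.0, -0.08, -0.0]
27 [-0.03, 0.33, -0.4] [-1.0, -0.08, 0.0]
22 [-0.02, 0.29, -0.43] [-1.0, -0.08, 0.0]
17 [-0.02, 0.25, -0.45] [-1.0, -0.08, 0.0]
12 [-0.02, 0.21, -0.47] [-1.0, -0.08, -0.0]
7 [-0.01, 0.17, -0.49] [-1.0, -0.08, 0.0]
3 [-0.01, 0.11, -0.4] [-0.8, -0.06, 0.0]
```

```bash
python3 -m crank '{"steps":[[[-0.06,0.9,0.2],[-0.3,-0.02,0]],[[-0.07,0.9,0],[-0.6,-0.05,0]],[[-0.07,0.9,-0.06],[-0.6,-0.05,0]],[[-0.07,0.9,-0.1],[-0.7,-0.06,0]],[[-0.07,0.9,-0.1],[-0.7,-0.06,0]],[[-0.06,0.89,-0.12],[-0.74,-0.08,0]],[[-0.04,0.49,-0.18],[-1,-0.08,0]],[[-0.04,0.47,-0.22],[-1,-0.08,0]],[[-0.04,0.45,-0.26],[-1,-0.08,0]],[[-0.03,0.42,-0.3],[-1,-0.08,0]]]}'
python3 -m crank '{"steps":[[[-0.03,0.39,-0.34],[-1,-0.08,0]],[[-0.03,0.36,-0.37],[-1,-0.08,0]],[[-0.03,0.33,-0.4],[-1,-0.08,0]],[[-0.02,0.29,-0.43],[-1,-0.08,0]],[[-0.02,0.25,-0.45],[-1,-0.08,0]],[[-0.02,0.21,-0.47],[-1,-0.08,0]],[[-0.02,0.17,-0.49],[-1,-0.08,0]],[[-0.01,0.11,-0.4],[-0.8,-0.06,0]],[[0,0,0],[0,0,0]],[[0,0,0],[0,0,0]]]}'
python3 - <<'E'
from arc import *
need(*tip_pose(warm(-.07,-.016,.06),WY,3))
need(*tip_pose(warm(-.04,-.016,.029),WY,3))
a=grab('top','top7')
cv2.imwrite('pics/c7.png',cv2.resize(a['pixels'][200:290,290:430],None,fx=5,fy=5,interpolation=cv2.INTER_CUBIC))
E
```

```text
time: 9.93
ee_pos: [0.4866, -0.0034, 0.1791]
eef_rot: [0.674, 0.732, 0.073, -0.072]
ft_force: [-0.6, 0.3, -2.9]
width: 0.0176
grip_force: 60.0
time: 10.77
ee_pos: [0.4814, 0.049, 0.0943]
eef_rot: [0.657, 0.717, -0.157, 0.174]
ft_force: [-0.1, -0.5, -1.9]
width: 0.0177
grip_force: 60.0
t 10.77 total shift [ 0.04 -0.01 -0.03] turn [ 0.03  0.04 -0.08] F [-0.1 -0.5 -1.9] width 17.7
t 10.77 total shift [ 0.14 -1.21 -1.27] turn [ 0.03  0.04 -0.08] F [-0.1 -0.5 -1.9] width 17.7
```

View pics/c7.png

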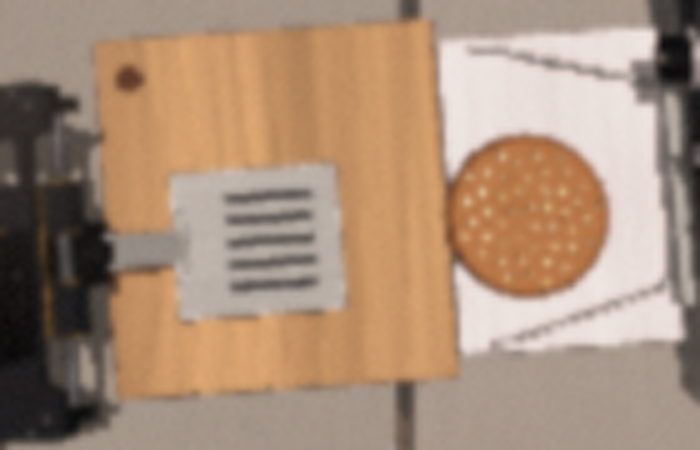

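The top view shows the seeded bread on the sill with its centre at (528,215), about 14 mm off the centreline. Its rear rim is at the step, and the turner is level behind it. I lower the turner to rim height, shift it to the centreline and push.

Run:
```python
from arc import *
need(*tip_pose(warm(-.04,0,.0295),WY,3))
need(*tip_pose(warm(.15,0,.0295),WY,3))
```

```text
t 10.82 total shift [ 0.75 -1.11 -1.29] turn [ 0.01  0.05 -0.04] F [-0.5 -0.1 -1.1] width 17.7
t 10.82 total shift [ 1.37 -8.68 -1.29] turn [ 0.01  0.05 -0.04] F [-0.5 -0.1 -1.1] width 17.7
```

```bash
python3 -m crank '{"steps":[[[0.15,0,-0.26],[0,0.05,0]],[[0.15,-0.22,-0.26],[0,0,0]],[[0.15,-0.3,-0.26],[0,0,0]],[[0.15,-0.3,-0.26],[0,0,0]],[[0.15,-0.29,-0.25],[0,0,0]],[[0,0,0],[0,0,0]]]}'
python3 -c "
from h import *
need(*tip_pose(warm(-.04,0,.0295),WY,3))"
python3 -m crank '{"steps":[[[0.03,-0.4,0],[0,0,0]],[[0.03,-0.4,0],[0,0,0]],[[0.03,-0.4,0],[0,0,0]],[[0.03,-0.4,0],[0,0,0]],[[0.04,-0.4,0],[0,0,0]],[[0.03,-0.4,0],[0,0,0]],[[0.03,-0.4,0],[0,0,0]],[[0.03,-0.4,0],[0,0,0]],[[0.04,-0.4,0],[0,0,0]],[[0.03,-0.4,0],[0,0,0]]]}'
python3 - <<'E'
from h import *
need(*tip_pose(warm(.15,0,.0295),WY,3))
a=grab('top','top8');b=grab('side','side8')
A=cv2.resize(a['pixels'][200:290,320:450],None,fx=4,fy=4,interpolation=cv2.INTER_CUBIC)
B=cv2.resize(b['pixels'][150:240,290:420],None,fx=4,fy=4,interpolation=cv2.INTER_CUBIC)[:230]
cv2.imwrite('pics/c8.png',np.vstack([A,B]))
E
```

```text
time: 11.32
ee_pos: [0.5008, 0.0169, 0.0617]
eef_rot: [0.659, 0.714, -0.16, 0.173]
ft_force: [-0.1, -0.6, -2.2]
width: 0.0174
grip_force: 60.0
t 11.32 total shift [0.   0.13 0.05] turn [ 0.05 -0.01  0.01] F [-0.1 -0.6 -2.2] width 17.4
time: 12.15
ee_pos: [0.509, -0.0813, 0.0629]
eef_rot: [0.658, 0.715, -0.159, 0.173]
ft_force: [0.8, 0.3, -1.2]
width: 0.0177
grip_force: 60.0
t 12.15 total shift [ 0.29 -3.52  0.  ] turn [ 0.03  0.01 -0.03] F [ 0.8  0.3 -1.2] width 17.7
```

View pics/c8.png

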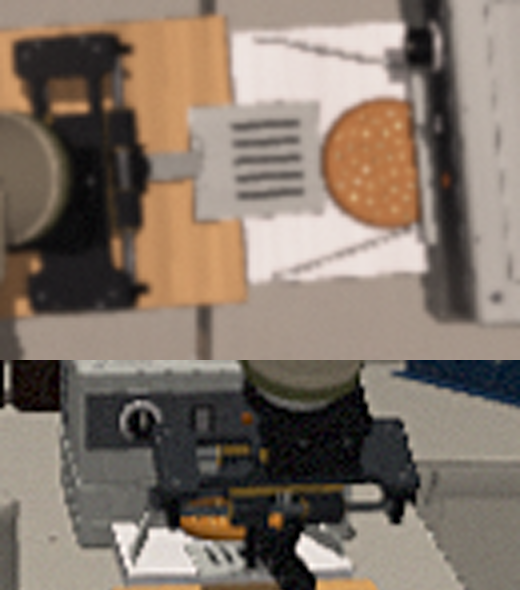

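The bread slides ahead of the blade edge (blade at 320, bread 322–420) and starts to enter the slot.

```bash
python3 -m crank '{"steps":[[[0.03,-0.35,0],[0,0,0]],[[0.03,-0.35,0],[0,0,0]],[[0.03,-0.35,0],[0,0,0]],[[0.03,-0.35,0],[0,0,0]],[[0.03,-0.35,0],[0,0,0]]]}'
python3 -m crank '{"steps":[[[0.03,-0.35,0],[0,0,0]],[[0.03,-0.35,0],[0,0,0]],[[0.03,-0.35,0],[0,0,0]],[[0.03,-0.35,0],[0,0,0]],[[0.03,-0.37,0],[0,0,0]],[[0,0,0],[0,0,0]]]}'
python3 - <<'E'
from h import *
need(*tip_pose(warm(.15,0,.0295),WY,3))
a=grab('top','top9');b=grab('side','side9')
A=cv2.resize(a['pixels'][200:290,320:450],None,fx=4,fy=4,interpolation=cv2.INTER_CUBIC)
B=cv2.resize(b['pixels'][150:240,290:420],None,fx=4,fy=4,interpolation=cv2.INTER_CUBIC)[:230]
cv2.imwrite('pics/c9.png',np.vstack([A,B]))
E
```

```text
time: 12.67
ee_pos: [0.5128, -0.1248, 0.0628]
eef_rot: [0.658, 0.715, -0.159, 0.173]
ft_force: [-0.0, 1.8, -1.1]
width: 0.0175
grip_force: 60.0
time: 13.17
ee_pos: [0.516, -0.1706, 0.063]
eef_rot: [0.659, 0.715, -0.159, 0.173]
ft_force: [-0.2, -0.6, -2.6]
width: 0.0175
grip_force: 60.0
t 13.17 total shift [ 0.01  0.06 -0.  ] turn [ 0.04  0.   -0.  ] F [-0.2 -0.6 -2.6] width 17.5
```

```bash
python3 -m crank '{"steps":[[[-0.04,0.5,0],[0,0,0]],[[-0.04,0.5,0],[0,0,0]],[[-0.06,0.8,0],[0,0,0]],[[-0.08,1,0],[0,0,0]],[[-0.08,1,0.2],[0,0,0]],[[-0.08,1,0.2],[0,0,0]],[[-0.06,0.8,0.2],[0,0,0]],[[-0.06,0.8,0],[0,0,0]],[[0,0,0],[0,0,0]]]}'
python3 - <<'E'
from h import *
need(*tip_pose([.54,.13,.03],WY,0))
c=cams.camera('top'); np.savez('pics/top10.npz',**c)
hsv=cv2.cvtColor(c['pixels'],cv2.COLOR_BGR2HSV); old=load('top7')['pixels']
s=np.s_[215:275,381:425]
bro=lambda im:(lambda h:((h[...,0]<22)&(h[...,1]>110)&(h[...,2]>60)).sum())(cv2.cvtColor(im,cv2.COLOR_BGR2HSV)[s])
print('brown px on sill before/now',bro(old),bro(c['pixels']), bro(load('top0')['pixels']))
E
```

```text
time: 14.02
ee_pos: [0.5042, -0.001, 0.0777]
eef_rot: [0.655, 0.718, -0.157, 0.173]
ft_force: [0.1, -0.2, -2.7]
width: 0.0179
grip_force: 60.0
t 14.02 total shift [ 0.96 11.09 -0.87] turn [-0.6  -0.04 -0.12] F [ 0.1 -0.2 -2.7] width 17.9
brown px on sill before/now 765 0 0
```

```bash
python3 -m crank '{"steps":[[[0.08,0.92,0.1],[-0.06,0,-0.01]],[[0.08,0.92,0.1],[-0.06,0,-0.01]],[[0.08,0.92,0],[-0.06,0,-0.01]],[[0.08,0.92,0],[-0.06,0,-0.01]],[[0.08,0.92,0],[-0.06,0,-0.01]],[[0.08,0.92,0],[-0.06,0,-0.01]],[[0.08,0.92,0],[-0.06,0,-0.01]],[[0.08,0.92,0],[-0.06,0,-0.01]],[[0.08,0.92,0],[-0.06,0,-0.01]],[[0.08,0.92,0],[-0.06,-0.04,-0.01]]]}'
python3 -m crank '{"steps":[[[0.08,0.92,-0.2],[0,0,0]],[[0.08,0.92,-0.4],[0,0,0]],[[0,0,-0.4],[0,0,0]],[[0,0,0],[0,0,0]]]}'
python3 - <<'E'
from h import *
need(*tip_pose([.54,.13,0],WY,0))
c=cams.camera('top'); f=200/np.tan(np.radians(float(c['vfov']))/2)
v,u=np.mgrid[0:400,0:640]; d=c['z_map']
P=np.stack([(u-c['cx'])/f*d,-(v-c['cy'])/f*d,-d],-1)@c['T'][:3,:3].T+c['T'][:3,3]
for y in np.arange(.14,.22,.01): k=P[(abs(P[...,1]-y)<.005)&(abs(P[...,0]-.535)<.035)];print(round(y,2),np.round(np.median(k[:,2])*1000,1),end='; ')
for x in(.505,.52,.535,.55,.565): k=P[(abs(P[...,1]-.18)<.035)&(abs(P[...,0]-x)<.006)];print(x,np.round(np.median(k[:,2])*1000,1),end='; ')
E
```

```text
time: 14.9
ee_pos: [0.5235, 0.2235, 0.0825]
eef_rot: [0.656, 0.708, -0.177, 0.191]
ft_force: [0.7, 0.8, -1.5]
width: 0.0178
grip_force: 60.0
time: 15.23
ee_pos: [0.5262, 0.2691, 0.0552]
eef_rot: [0.655, 0.709, -0.178, 0.191]
ft_force: [-0.6, -0.5, -2.9]
width: 0.0179
grip_force: 60.0
t 15.23 total shift [ 0.08  0.28 -1.18] turn [ 0.06 -0.03  0.04] F [-0.6 -0.5 -2.9] width 17.9
0.14 25.7; 0.15 26.3; 0.16 26.3; 0.17 26.9; 0.18 27.1; 0.19 26.8; 0.2 27.5; 0.21 27.2; 0.505 27.2; 0.52 26.5; 0.535 27.2; 0.55 26.7; 0.565 26.3;
```

```bash
python3 -m crank '{"steps":[[[0,0.14,-0.35],[-0.1,0,0]],[[0,0.14,-0.35],[-0.1,0,0]],[[0,0,-0.2],[0,0,0]],[[0,0,0],[0,0,0]]]}'
python3 -m crank '{"steps":[[[0,0,-0.1],[0,0,0]],[[0,0,0],[0,0,0]]]}'
python3 -m crank '{"steps":[[[0,0,-0.08],[0,0,0]],[[0,0,0],[0,0,0]]]}'
python3 -c "
from h import *
need(*tip_pose([.54,.13,0],WY,0))"
```

```text
time: 15.62
ee_pos: [0.5272, 0.2747, 0.0337]
eef_rot: [0.654, 0.706, -0.184, 0.196]
ft_force: [0.3, -0.1, -2.3]
width: 0.0178
grip_force: 60.0
time: 15.78
ee_pos: [0.5281, 0.2746, 0.0327]
eef_rot: [0.655, 0.706, -0.183, 0.197]
ft_force: [-0.3, -1.3, -2.3]
width: 0.0175
grip_force: 60.0
time: 15.95
ee_pos: [0.5281, 0.2748, 0.0308]
eef_rot: [0.655, 0.706, -0.183, 0.196]
ft_force: [-0.1, 0.8, -1.9]
width: 0.0175
grip_force: 60.0
t 15.95 total shift [ 0.    0.05 -0.2 ] turn [0.23 0.   0.07] F [-0.1  0.8 -1.9] width 17.5
```

```bash
python3 -m crank '{"steps":[[[0,0,-0.1],[0,0,0]],[[0,0,0],[0,0,0]]]}'
python3 -m crank '{"steps":[[[0,0,-0.06],[0,0,0]],[[0,0,0],[0,0,0]]]}'
python3 -c "
from h import *
need(*tip_pose([.54,.13,0],WY,0))"
```

```text
time: 16.12
ee_pos: [0.5282, 0.2749, 0.0284]
eef_rot: [0.655, 0.706, -0.183, 0.197]
ft_force: [0.8, 0.7, -1.1]
width: 0.0179
grip_force: 60.0
time: 16.28
ee_pos: [0.5283, 0.2753, 0.0278]
eef_rot: [0.655, 0.706, -0.183, 0.197]
ft_force: [-2.0, 0.3, 5.9]
width: 0.0175
grip_force: 60.0
t 16.28 total shift [-0.01  0.04 -0.08] turn [0.24 0.01 0.07] F [-2.   0.3  5.9] width 17.5
```

Contact. Open slowly, then retreat along the tool.

```bash
python3 -m crank '{"steps":[[[0,0,0],[0,0,0]],[[0,0,0],[0,0,0]],[[0,0,0],[0,0,0]],[[0,0,0],[0,0,0]],[[0,0,0],[0,0,0]],[[0,0,0],[0,0,0]],[[0,0,0],[0,0,0]]]}' 60 20
python3 -m crank '{"steps":[[[0,0.2,0.35],[0,0,0]],[[0,0.35,0.6],[0,0,0]],[[0,0.4,0.7],[0,0,0]],[[0,0.4,0.7],[0,0,0]],[[0,0.4,0.7],[0,0,0]],[[0,0.4,0.7],[0,0,0]],[[0,0,0.7],[0,0,0]],[[0,0,0],[0,0,0]],[[0,0,0],[0,0,0]]]}'
python3 - <<'E'
from h import *
c=cams.camera('top'); cv2.imwrite('pics/end.png',c['pixels']); f=200/np.tan(np.radians(float(c['vfov']))/2)
v,u=np.mgrid[0:400,0:640]; d=c['z_map']
P=np.stack([(u-c['cx'])/f*d,-(v-c['cy'])/f*d,-d],-1)@c['T'][:3,:3].T+c['T'][:3,3]
for y in np.arange(.14,.23,.02): k=P[(abs(P[...,1]-y)<.005)&(abs(P[...,0]-.535)<.035)];print(round(y,2),np.round(np.median(k[:,2])*1000,1),end='; ')
k=P[(abs(P[...,1]-.18)<.04)&(abs(P[...,0]-.45)<.02)];print('table',np.median(k[:,2])*1000)
# chamber view: wrist/side camera brown pixels near the slot
old=load('top0')['pixels']
for n,(a,b,e,g) in dict(bowl=(125,180,260,320),dish=(150,182,325,352),shaker=(150,185,364,392)).items():
    t=old[a+6:b-6,e+6:g-6]; rr=cv2.matchTemplate(c['pixels'][a:b,e:g],t,cv2.TM_CCOEFF_NORMED); print(n,cv2.minMaxLoc(rr)[1::2])
s=cams.camera('side'); im=s['pixels']; np.savez('pics/sideE.npz',**s)
h=cv2.cvtColor(im,cv2.COLOR_BGR2HSV)[180:205,315:385]; print('brown near slot',np.argwhere((h[...,0]<22)&(h[...,1]>110)&(h[...,2]>60))[:5]+[180,315])
need(*tip_pose([.54,.13,0],WY,0))
E
```

```text
time: 16.87
ee_pos: [0.528, 0.2748, 0.0268]
eef_rot: [0.655, 0.706, -0.183, 0.196]
ft_force: [-0.3, 0.1, -0.7]
width: 0.055
grip_force: 0.0
time: 17.62
ee_pos: [0.5285, 0.3293, 0.1393]
eef_rot: [0.655, 0.706, -0.182, 0.196]
ft_force: [0.6, -0.0, -0.6]
width: 0.06
grip_force: 0.0
0.14 1.6; 0.16 2.0; 0.18 2.0; 0.2 1.9; 0.22 2.8; table -0.46933770493251536
bowl (0.9991662502288818, (6, 6))
dish (0.9989052414894104, (6, 6))
shaker (0.9990497827529907, (6, 6))
brown near slot [[181 340]
 [181 341]
 [181 342]
 [181 343]
 [181 344]]
t 17.72 total shift [ 0.01 -2.09 -4.47] turn [ 0.24 -0.01  0.07] F [-0.9 -0.6 -0.8] width 60.2
```

Run:
```python
from h import *
c=load('sideE'); im=c['pixels']; h=cv2.cvtColor(im,cv2.COLOR_BGR2HSV)
m=(h[...,0]<22)&(h[...,1]>110)&(h[...,2]>60); m[:178]=0;m[203:]=0;m[:,:310]=0;m[:,390:]=0
a=np.radians(WY);X=np.array([np.cos(a),np.sin(a)]);Y=np.array([-np.sin(a),np.cos(a)])
A=np.array([ (lambda p:[v,u,*(1000*np.array([(p[:2]-WT)@X,(p[:2]-WT)@Y,p[2]])).round()])(pt(c,u,v)) for v,u in np.argwhere(m)])
print(len(A)); 
for v in np.unique(A[:,0]): k=A[A[:,0]==v]; print(v,k[:,1].min(),k[:,1].max(),'x',np.median(k[:,2]),'y',k[:,3].min(),k[:,3].max(),'z',np.median(k[:,4]))
```

```text
133
181.0 340.0 354.0 x 187.0 y -46.0 5.0 z 39.0
182.0 330.0 355.0 x 178.0 y -50.0 42.0 z 38.5
183.0 330.0 355.0 x 165.5 y -50.0 43.0 z 39.0
184.0 341.0 355.0 x 156.0 y -52.0 7.0 z 37.0
185.0 341.0 354.0 x 152.0 y -45.0 119.0 z 35.0
186.0 342.0 353.0 x 154.0 y -39.0 3.0 z 31.0
187.0 343.0 349.0 x 154.0 y -24.0 -0.0 z 27.0
195.0 369.0 369.0 x -514.0 y 60.0 60.0 z 227.0
196.0 369.0 370.0 x -532.0 y 62.0 64.0 z 231.0
197.0 369.0 371.0 x -535.0 y 63.0 65.0 z 230.0
198.0 369.0 371.0 x -537.0 y 63.0 65.0 z 228.0
199.0 369.0 371.0 x -541.0 y 64.0 66.0 z 228.0
200.0 369.0 371.0 x -549.0 y 64.0 70.0 z 229.0
201.0 369.0 371.0 x -547.0 y 63.0 70.0 z 226.0
```

```bash
python3 -c "
from h import *
print(ticket.close_job())"
```

```text
the job is handed in; nothing more can be done
None
```

The job is handed in, with no verdict shown: the bread is turned seeded side up and lies flat inside the warmer, its near rim about 15 mm past the slot; the turner lies flat on the worktop and the three bystanders stand where they were, but I viewed 11 pictures, one over the limit of 10.

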